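# Put the stepped setting block back in its chest

## Robot

A 6-joint arm with a two-finger parallel gripper is mounted at the origin on the work surface. World frame = base frame: x ahead of the robot, y to its left, z up, the work surface at z = 0. Lengths are in m, angles in rad, forces in N, time in s.
With the tool pointing down it reaches from about 0.375 to 0.9 m from the base axis. Payload 3.1 kg.
Tool frame: the origin (TCP) lies between the finger pads; the fingertips stand 14 mm ahead of it and the grasp point (between the pads) lies 5 mm behind it (robot.tcp_to_tips is the distance from the TCP to the fingertips, in m); y points along the fingers, z is the direction in which the jaws open and shut, and the axes are right-handed (so a half turn about y gives the same grasp; the last joint's range is limited). The gripper opens to 85 mm and grips with 20 to 120 N. Pads are 22 mm wide; open, the fingers measure 114 mm over their backs; the gripper's body (76 mm by 85 mm) begins 54 mm behind the grasp point. The pads swing forward as they close: fully open they stand 13 mm farther back than shut.
Start: joints at [-1.492, 0.527, 1.433, -0, 1.181, -0.178], TCP at [0.159, -0.604, 0.245] pointing down, gripper open.
Joint ranges: [-3.08, 3.08], [-0.75, 2.2], [0.22, 2.44], [-1.43, 4.57], [0, 2.65], [-2.85, 2.85]. Speed limits (rad/s): [2.79, 2.79, 3.14, 3.14, 3.14, 3.14].

## Interface

Orientations are given as a rotation vector (axis times angle).
In Python, from cell import robot, cams gives the robot as it stands. The module is installed in compiled form; this text tells all that it offers.
- The arm moves only by the tool send_rows, never from a script. Its argument "targets" is a list of rows, each a list of 7 numbers: the shift along the tool's x, y, z in cm, then the turn, a rotation vector about the tool's x, y, z in rad, then the closure, from 0 (fully open) to 1 (shut). In form: [[dx, dy, dz, ax, ay, az, hand], ...]. A call has 1 to 12 rows; each row shifts and turns the commanded pose from where the row before left it, along the tool's axes as they then stand; what a row does not reach is not made up. A row lasts 1/12 s, in which the tool goes at most 41.7 mm and 7.16 degrees, less where a joint would pass 70% of its speed; a pose out of reach is approached as far as the arm can. A call is refused whole if a number of a shift passes 4.17 or a number of a turn 0.125, either way. A call with a gripper value outside its range is refused whole. The fingers move at their own pace and stop on an object; "squeeze" is the grip in N (left out, the last holds). Time passes only in rows, so rows that do not move let the fingers close. It gives the time, the measured TCP pose, the force and the opening at its end, in the units of the state.
- robot.read_state(): the state, without advancing time (a new reading comes with each control period).
- cams.read_camera(name): name is "side" or "top" or "wrist"; returns a dict with "frame" (384x512x3 uint8, red, green, blue), "fx", "fy", "cx", "cy" (pixels), "dist" ([k1, k2, p1, p2, k3] as OpenCV has them; the pictures are not rectified), "extrinsics" (4x4, takes a point from world to camera coordinates). Camera axes: x right, y down, z forward; pixel columns grow to the right and rows downward; lengths in m; the calibration is good to about 2 mm. A picture is of the moment at which its call begins. There is no depth.
- robot.sign_off(): hands the job in, once; it reports no verdict.
The state is a dict: "time_s": time; "qpos": joint angles; "joint_velocities": joint speeds; "joint_torque": joint torques, N m; "ee_pos": TCP position; "tcp_rot": TCP orientation; "wrist_force": force on the tool from outside, world axes, zero at the start; "torque": the same for the moment, N m; "opening": finger opening in m.
Only numpy, scipy, OpenCV 4.12 (cv2) and the standard library are available. Lean on these libraries where they do the work, as an engineer would, in place of code of your own. Each camera call takes 0.05 s, during which the arm holds its last target.

## Task

Open the grey chest by swinging its sprung lid up past the balance point, so that its springs hold it open by themselves. Then put the stepped aluminium setting block from the bench back in its own slot, the one whose label shows the stepped outline: standing on its base, fully down between the corner curbs, tall end towards the lid's hinge. Do not drop the block, and do not disturb the V-block in the chest, the wrench or the can.

Things in the scene. Friction and masses are not known exactly. Their poses are not given: they have to be found in the camera images.
- lid (a joint): angle of the chest lid, rad: 0 closed, grows as it opens, stop at 1.8 (a little past upright). The balance point is near 1.0: below 0.9 the lid falls shut; beyond 1.1 its hinge springs carry it on to the stop slowly (under 1 rad/s, strongly damped). Lifting it at the handle takes about 1.5 N plus damping, 1 to 3 N in all.
- lid_handle (a point): centre of the lid's handle: round steel bar, 12 mm thick, 110 mm long, parallel to the hinge on two end posts, 40 mm above the lid's outer face, 22 mm in from the free edge. x along the bar, y towards the hinge, z out of the lid's outer face; turns with the lid. From the hinge axis it lies 200 mm along -y and 45 mm along +z of this frame. The bar can turn between the fingers.
- lid_hinge (a point): middle of the hinge axis, on the chest's +y upper rim, 82 mm above the bench; the hinge runs along x. The frame turns with the lid: lid shut, z is up and -y points over the chest to its front. The lid is 284 by 222 mm, 5 mm thick, free edge 222 mm from the hinge.
- chest: fixed grey steel chest, 280 (x) by 220 (y) by 82 mm high without lid, walls 6 mm; origin at the centre of its underside, z up, hinge on its +y side. Turned up to 0.25 rad on the bench. Inside are three equal slots side by side along x, 87 mm apart, in an order that changes.
- slot_step_floor (a point): slot for the stepped block: centre of its floor, 12 mm above the bench. z up, y to the hinge (116 mm off). Footprint 42 (x) by 70 mm (y) inside 5 mm curbs, 12 mm high, at ends and corners; long sides open at floor level for fingers over the middle 42 mm, 22 mm wide. 71 mm to -y lies a flat white 54 mm label with the block's black side outline (three stairs, tall side to the hinge).
- slot_vee_floor (a point): same point of the equal slot labelled with a V-notched outline; the V-block stands in it.
- slot_wedge_floor (a point): same point of the equal slot labelled with a sloping wedge outline; empty, its part is elsewhere.
- block_center (a point): loose stepped setting block, bare aluminium, 0.25 to 0.42 kg, standing on its base on the bench: 36 mm wide (x), 64 mm long (y), three equal stairs rising along +y to 34, 46 and 58 mm. This point: middle of its footprint, 29 mm above its underside; z up. Centre of mass about 6 mm from it towards +y. Grip it across its 36 mm width.
- block_tall (a point): centre of the top face of the block's tallest stair, 21 mm along the block's +y from its middle, 58 mm above its underside.
- vee_block_center (a point): loose steel V-block standing in its slot in the chest, 36 by 64 mm and 44 mm high; this point is at its centre, half-way up. To be left alone.
- wrench: open-ended wrench, 170 mm, lying on the bench along its x; origin on its underside. To be left alone.
- can: upright dark steel can, diameter 60 mm, 90 mm high; origin at the centre of its underside. To be left alone.
Mind the look-alikes: they are no part of the job. What is shaped like the part that bears block_center but red or yellow is not meant.

How it is judged:
By the outcome, as a careful person would: the job done as asked, in the order asked, and still so for the second after the job is handed in, with the robot touching nothing.
It also fails if it takes over 61 s, if anything falls off the work surface, if the arm or the gripper's body presses on something with over 40 N, if the wrist force passes 120 N, or if a joint passes its speed limit or range.

## Working session

There is one attempt and no reset: what is moved stays moved. The work goes in short steps, Python scripts to look and compute and a tool call to move; the robot and the scene stay as the last step left them, time stands still between calls to the robot, and variables do not carry over. Pictures are saved under pics/ and viewed, and the job is handed in when it is done.

Besides the shell and the picture viewer there is one more tool, called as name([rows], argument=value, ...), one row to a line, values as JSON. send_rows: Moves the arm, as the interface text tells. Its arguments: {"type":"object","properties":{"targets":{"type":"array","items":{"type":"array","items":{"type":"number"}}},"squeeze":{"type":"number"}},"required":["targets"]}

```bash
ls; mkdir -p pics; python3 - <<'E'
from cell import robot, cams
import cv2
for n in ["side","top","wrist"]:
    c=cams.read_camera(n); cv2.imwrite(f"pics/{n}0.png",c["frame"][:,:,::-1])
    print(n,c["fx"],c["fy"],c["cx"],c["cy"],c["dist"]); print(c["extrinsics"].round(4))
print(robot.read_state())
E
```

```text
pics
side 478.61742250316536 478.61742250316536 258.3009919979296 187.2012853365987 [-0.02676978  0.          0.          0.          0.        ]
[[-0.6927 -0.7211 -0.0115  0.3134]
 [-0.5114  0.5023 -0.6973  0.3918]
 [ 0.5086 -0.4771 -0.7167  0.8265]
 [ 0.      0.      0.      1.    ]]
top 415.73259617617526 415.73259617617526 250.0671461163767 199.21347759086245 [-0.0663592  0.         0.         0.         0.       ]
[[ 0.0195 -0.9997  0.0172 -0.1103]
 [-0.9985 -0.0203 -0.0518  0.5587]
 [ 0.0521 -0.0162 -0.9985  1.1016]
 [ 0.      0.      0.      1.    ]]
wrist 287.9510011695371 287.9510011695371 255.38530649475763 190.95832115227518 [-0.00829165  0.          0.          0.          0.        ]
[[ 0.2561 -0.9667 -0.0021 -0.6236]
 [-0.9267 -0.2461  0.284  -0.0365]
 [-0.2751 -0.0708 -0.9588  0.3784]
 [ 0.      0.      0.      1.    ]]
{'time_s': 0.15, 'qpos': array([-1.49153173e+00,  5.28262031e-01,  1.43365554e+00, -1.27468412e-05,
        1.18142751e+00, -1.78511969e-01]), 'joint_velocities': array([-0.00114042, -0.00440245, -0.00249441, -0.00059741, -0.00147326,
        0.00064881]), 'joint_torque': array([ 8.88675622e-04, -4.42741978e+01, -1.78275990e+01, -2.53907820e-04,
        5.63096473e-03,  9.27001025e-06]), 'ee_pos': array([ 0.1593051 , -0.60377961,  0.2445375 ]), 'tcp_rot': array([-0.27002184,  2.08580235, -2.08212312]), 'wrist_force': array([-0.86288288,  0.06177368,  0.56837521]), 'torque': array([ 0.00945732,  0.02067953, -0.01458293]), 'opening': 0.08559481042801337}
```

View pics/side0.png

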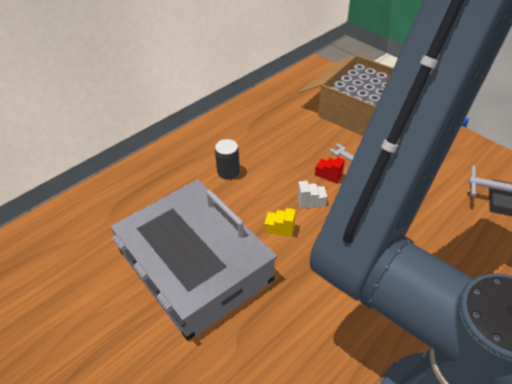

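View pics/top0.png

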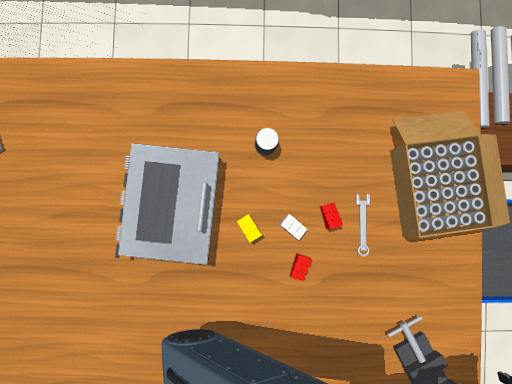

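View pics/wrist0.png

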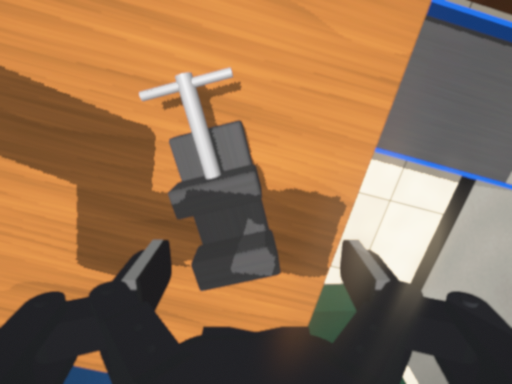

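The side view shows the closed chest at (195,260) with its handle at (225,212). The white/silver block is at (312,194), between the yellow and red look-alikes. In the top view the handle is at (205,207), the block at (293,227), and the hinge is on the left (+y). Next I'll measure these.

```bash
cat > h.py <<'E'
from cell import robot, cams
import cv2, numpy as np
from scipy.spatial.transform import Rotation as R
def K(c): return np.array([[c["fx"],0,c["cx"]],[0,c["fy"],c["cy"]],[0,0,1.]]), np.array(c["dist"])
def ray(c,uv):
    k,d=K(c); p=cv2.undistortPoints(np.array(uv,float).reshape(-1,1,2),k,d).reshape(-1,2)
    E=c["extrinsics"]; Rm=E[:3,:3]; o=-Rm.T@E[:3,3]
    return o,np.c_[p,np.ones(len(p))]@Rm
def onplane(c,uv,z):
    o,d=ray(c,uv); return o+d*((z-o[2])/d[:,2])[:,None]
def proj(c,P):
    k,d=K(c);E=c["extrinsics"]; return cv2.projectPoints(np.array(P,float).reshape(-1,1,3),cv2.Rodrigues(E[:3,:3])[0],E[:3,3],k,d)[0].reshape(-1,2)
def crop(c,x,y,w,h,s,name):
    cv2.imwrite("pics/"+name,cv2.resize(c["frame"][y:y+h,x:x+w,::-1],None,fx=s,fy=s,interpolation=cv2.INTER_CUBIC))
def move(dw,c=None):
    "world shift (m) -> tool cm"
    s=robot.read_state(); return R.from_rotvec(s["tcp_rot"]).inv().apply(dw)*100
E
python3 - <<'E'
from h import *
t=cams.read_camera("top"); s=cams.read_camera("side")
crop(t,110,130,120,150,5,"tchest.png"); crop(t,230,190,120,100,6,"tblk.png")
crop(s,250,140,110,110,5,"sblk.png");crop(s,100,170,190,170,4,"schest.png")
f=t["frame"].astype(int)
E
```

```text
(no output)
```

View pics/tchest.png

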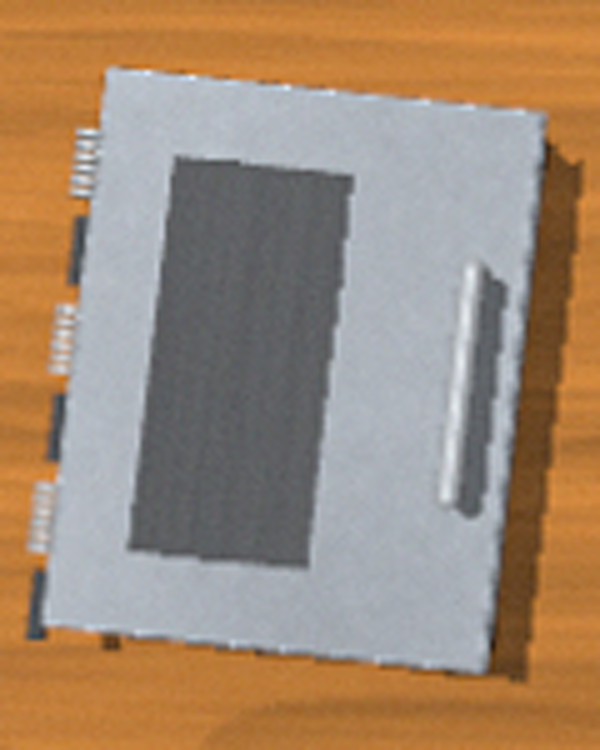

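View pics/tblk.png

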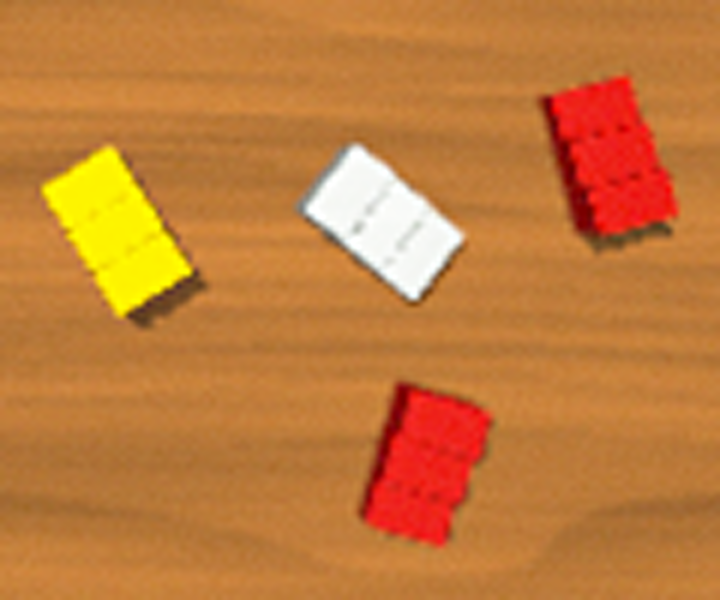

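View pics/sblk.png

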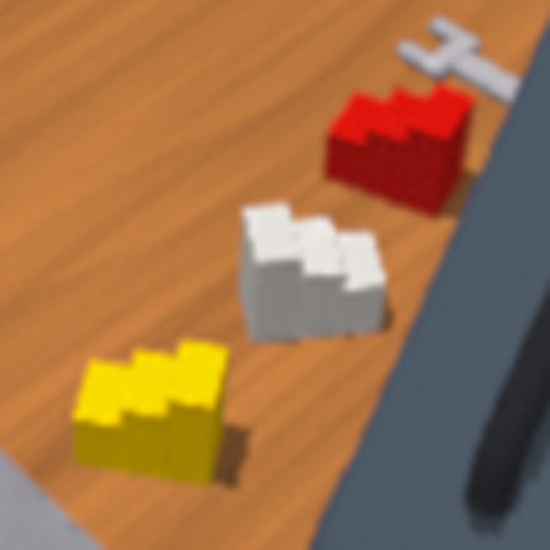

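View pics/schest.png

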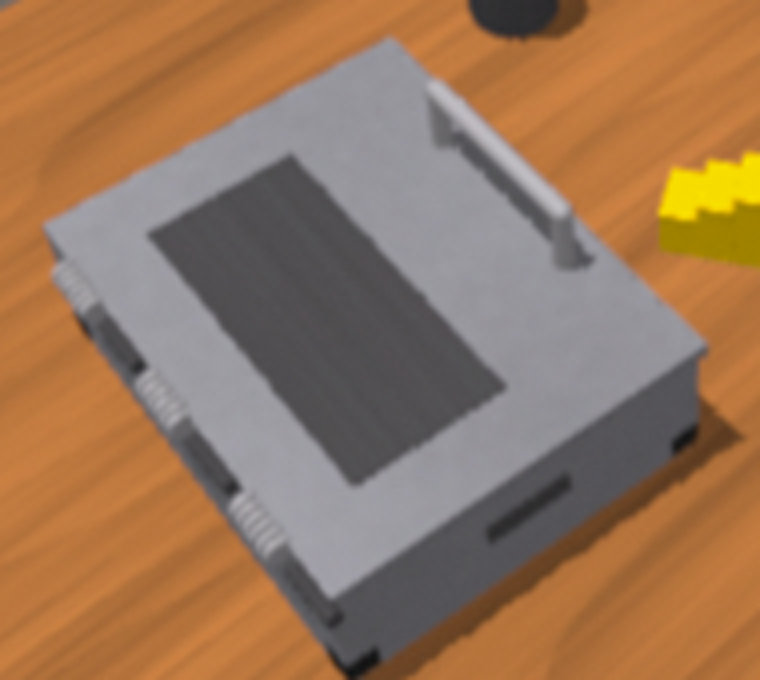

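```bash
cat >> h.py <<'E'
E
python3 - <<'E'
from h import *
t=cams.read_camera("top"); s=cams.read_camera("side")
q=np.array([(108,68),(545,113),(488,672),(45,628)])/5-0.4+[110,130]
P=onplane(t,q,0.087); print(P.round(4)); print([np.linalg.norm(P[i]-P[(i+1)%4]).round(4) for i in range(4)])
ex=(P[0]-P[3]+P[1]-P[2]); print("chest yaw",np.arctan2(ex[1],ex[0]), np.arctan2(*( (P[0]-P[1]+P[3]-P[2])[[1,0]]))-np.pi/2)
h=np.array([(477,268),(449,500)])/5-.4+[110,130]; H=onplane(t,h,0.127+.004); print("handle top",H.round(4),H.mean(0))
qs=np.array([(45,228),(392,38),(706,348),(333,600)])/4-.4+[100,170]
print("side",onplane(s,qs,0.087).round(4))
hs=np.array([(432,88),(562,208)])/4-.4+[100,170];print("side handle",onplane(s,hs,0.131).round(4))
# block top: outline
b=np.array([(301,208),(352,145)])/6-.4+[230,190]; T=onplane(t,b,0.058)
b2=np.array([(415,301),(465,237)])/6-.4+[230,190]; L=onplane(t,b2,0.034)
print("T",T.round(4),"L",L.round(4), np.linalg.norm(T[0]-T[1]),np.linalg.norm(T.mean(0)-L.mean(0)))
d=T.mean(0)-L.mean(0); print("yaw +y",np.arctan2(d[1],d[0]),np.arctan2(*(T[1]-T[0])[[1,0]]),"center",(T.mean(0)+L.mean(0))/2)
# side view: tall edge top corners on far? 
bs=np.array([(243,207),(251,262),(303,258),(290,205)])/5-.4+[250,140];print("side tall top",onplane(s,bs,0.058).round(4),onplane(s,bs,.058).mean(0))
bs=np.array([(348,290),(385,280)])/5-.4+[250,140];print("side low",onplane(s,bs,0.034).round(4))
bs=np.array([(255,340),(380,330)])/5-.4+[250,140];print("side bottom edge",onplane(s,bs,0.0).round(4))
st=robot.read_state();print(R.from_rotvec(st["tcp_rot"]).as_matrix().round(3))
E
```

```text
[[ 0.6931  0.2063  0.087 ]
 [ 0.6744 -0.0161  0.087 ]
 [ 0.393   0.0058  0.087 ]
 [ 0.41    0.2284  0.087 ]]
[np.float64(0.2232), np.float64(0.2823), np.float64(0.2232), np.float64(0.284)]
chest yaw -0.07773303000957886 -0.08012732694249936
handle top [[0.5912 0.0121 0.131 ]
 [0.4793 0.0228 0.131 ]] [0.53523155 0.01746066 0.131     ]
side [[ 0.6875  0.2075  0.087 ]
 [ 0.6699 -0.0147  0.087 ]
 [ 0.3876  0.0115  0.087 ]
 [ 0.4071  0.2308  0.087 ]]
side handle [[0.5873 0.0185 0.131 ]
 [0.4769 0.0252 0.131 ]]
T [[ 0.4954 -0.1764  0.058 ]
 [ 0.5229 -0.1979  0.058 ]] L [[ 0.4553 -0.2294  0.034 ]
 [ 0.4838 -0.2511  0.034 ]] 0.03496837184570753 0.0704390357654056
yaw +y 0.9302316500310062 -0.6650455058071156 center [ 0.4893274 -0.2136887  0.046    ]
side tall top [[ 0.5207 -0.1989  0.058 ]
 [ 0.4933 -0.1749  0.058 ]
 [ 0.478  -0.1942  0.058 ]
 [ 0.5059 -0.2159  0.058 ]] [ 0.4994868  -0.19597121  0.058     ]
side low [[ 0.4632 -0.212   0.034 ]
 [ 0.4551 -0.2295  0.034 ]]
side bottom edge [[ 0.4919 -0.1805 -0.    ]
 [ 0.4537 -0.2288  0.    ]]
[[-0.967 -0.     0.255]
 [-0.255  0.001 -0.967]
 [-0.    -1.    -0.001]]
```

send_rows([
  [0,0,0,0,0.112,0,0],
  [0,0,0,0,0.112,0,0],
  [0,0,0,0,0.113,0,0],
  [-1.8,0.2,-3.6,0,0,0,0],
  [-1.8,0.2,-3.6,0,0,0,0],
  [-1.8,0.2,-3.6,0,0,0,0],
  [-1.8,0.2,-3.6,0,0,0,0],
  [-1.8,0.2,-3.6,0,0,0,0],
  [-1.8,0.2,-3.6,0,0,0,0],
  [-1.8,0.2,-3.6,0,0,0,0],
  [-1.8,0.2,-3.6,0,0,0,0],
  [-1.8,0.2,-3.6,0,0,0,0],
], squeeze=40)

```text
time_s: 1.35
ee_pos: [0.3472, -0.2926, 0.2275]
tcp_rot: [-0.088, -2.18, 2.182]
wrist_force: [0.5, -0.8, -0.9]
opening: 0.0855
```

send_rows([
  [-1.8,0.2,-3.6,0,0,0,0],
  [-1.8,0.2,-3.6,0,0,0,0],
  [-1.8,0.2,-3.6,0,0,0,0],
  [-1.8,0.2,-3.6,0,0,0,0],
  [-1.8,0.2,-3.6,0,0,0,0],
  [-1.8,0.2,-3.6,0,0,0,0],
  [-1.8,0.2,-3.6,0,0,0,0],
  [-1.8,0.2,-3.6,0,0,0,0],
  [-1.8,0.2,-3.6,0,0,0,0],
  [0,0,0,0,0,0,0],
  [0,0,0,0,0,0,0],
])

```text
time_s: 2.27
ee_pos: [0.5343, 0.018, 0.2091]
tcp_rot: [-0.082, -2.183, 2.184]
wrist_force: [0.5, -0.5, -0.0]
opening: 0.085
```

```bash
python3 - <<'E'
from h import *
s=robot.read_state(); print(s["time_s"],s["ee_pos"].round(4),s["qpos"].round(3),s["opening"]); print(R.from_rotvec(s["tcp_rot"]).as_matrix().round(3))
w=cams.read_camera("wrist"); cv2.imwrite("pics/w1.png",w["frame"][:,:,::-1])
print(proj(w,[[.534,.0188,.133],[.589,.0145,.133],[.479,.0232,.133]]))
print(move(np.array([.534,.0188,.122])-s["ee_pos"]))
E
```

```text
2.2667 [0.5343 0.018  0.2091] [-0.175  0.455  1.698 -0.     0.989  1.47 ] 0.08497614739151058
[[-0.997  0.    -0.074]
 [ 0.074 -0.    -0.997]
 [-0.    -1.     0.   ]]
[[255.02817714 207.48152021]
 [255.36693982 132.7750388 ]
 [254.61181164 272.05266814]]
[ 0.02627199  8.71471381 -0.08248294]
```

View pics/w1.png

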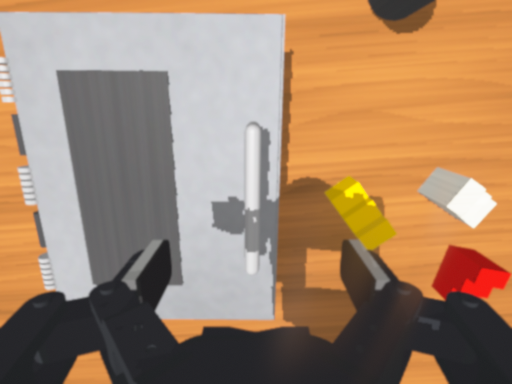

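The wrist view shows the bar from (252,125) to (252,270), within about 3 px of the prediction. I'll descend and grip.

send_rows([
  [0,3,-0.2,0,0,0,0],
  [0,3,0,0,0,0,0.3],
  [0,2.7,0,0,0,0,0.5],
  [0,0,0,0,0,0,0.8],
  [0,0,0,0,0,0,1],
  [0,0,0,0,0,0,1],
  [0,0,0,0,0,0,1],
  [0,0,0,0,0,0,1],
  [0,0,0,0,0,0,1],
  [0,0,0,0,0,0,1],
], squeeze=40)

```text
time_s: 3.15
ee_pos: [0.535, 0.0204, 0.1241]
tcp_rot: [-0.094, -2.186, 2.177]
wrist_force: [2.3, 9.6, -2.8]
opening: 0.0105
```

```bash
python3 - <<'E'
from h import *
s=robot.read_state(); print(s["time_s"],s["ee_pos"].round(4),s["opening"],s["wrist_force"])
g=s["ee_pos"]+[0,0,.005]
Rt=R.from_rotvec(s["tcp_rot"]).inv()
u=np.array([.0765,.997,0]); 
prev=np.zeros(3); 
def off(a): # offset from hinge
    b=a+.2213; return -u*.205*np.cos(b)+np.array([0,0,.205*np.sin(b)])
for a in np.arange(.15,1.76,.1):
    d=off(a)-off(0); print(round(a,2),(Rt.apply(d-prev)*100).round(2),(Rt.apply(d)*100).round(2)); prev=d
E
```

```text
3.15 [0.535  0.0204 0.1241] 0.010532201268221719 [ 2.28397704  9.60173261 -2.829532  ]
0.15 [-0.01 -2.93 -0.91] [-0.01 -2.93 -0.91]
0.25 [-0.   -1.87 -0.85] [-0.01 -4.8  -1.76]
0.35 [-0.   -1.77 -1.03] [-0.01 -6.57 -2.78]
0.45 [-0.   -1.66 -1.2 ] [-0.01 -8.23 -3.98]
0.55 [ 0.   -1.53 -1.36] [-0.01 -9.77 -5.34]
0.65 [ 0.   -1.39 -1.51] [-1.000e-02 -1.116e+01 -6.850e+00]
0.75 [ 0.   -1.23 -1.64] [ -0.   -12.39  -8.49]
0.85 [ 0.01 -1.06 -1.75] [  0.   -13.45 -10.24]
0.95 [ 0.01 -0.88 -1.85] [ 1.000e-02 -1.433e+01 -1.209e+01]
1.05 [ 0.01 -0.69 -1.93] [ 1.000e-02 -1.503e+01 -1.402e+01]
1.15 [ 0.01 -0.5  -1.99] [  0.02 -15.52 -16.01]
1.25 [ 0.01 -0.3  -2.03] [  0.03 -15.82 -18.03]
1.35 [ 0.01 -0.09 -2.05] [  0.04 -15.91 -20.08]
1.45 [ 0.01  0.11 -2.05] [  0.05 -15.8  -22.13]
1.55 [ 0.01  0.32 -2.02] [  0.07 -15.48 -24.15]
1.65 [ 0.01  0.52 -1.98] [  0.08 -14.97 -26.13]
1.75 [ 0.01  0.71 -1.92] [  0.09 -14.25 -28.05]
```

send_rows([
  [0,-1.0,-0.35,0,0,0,1],
  [0,-1.0,-0.35,0,0,0,1],
  [0,-0.95,-0.35,0,0,0,1],
  [0,-0.95,-0.4,0,0,0,1],
  [0,-0.9,-0.45,0,0,0,1],
  [0,-0.9,-0.5,0,0,0,1],
  [0,-0.85,-0.55,0,0,0,1],
  [0,-0.85,-0.6,0,0,0,1],
  [0,-0.8,-0.6,0,0,0,1],
  [0,-0.8,-0.65,0,0,0,1],
  [0,-0.75,-0.7,0,0,0,1],
])

```text
time_s: 4.07
ee_pos: [0.5391, 0.0705, 0.2219]
tcp_rot: [-0.088, -2.177, 2.189]
wrist_force: [2.9, -7.0, 0.9]
opening: 0.0103
```

send_rows([
  [0,-0.7,-0.75,0,0,0,1],
  [0,-0.7,-0.75,0,0,0,1],
  [0,-0.6,-0.8,0,0,0,1],
  [0,-0.6,-0.8,0,0,0,1],
  [0,-0.55,-0.9,0,0,0,1],
  [0,-0.5,-0.9,0,0,0,1],
  [0,-0.45,-0.9,0,0,0,1],
  [0,-0.45,-0.95,0,0,0,1],
  [0,-0.35,-0.95,0,0,0,1],
  [0,-0.35,-0.95,0,0,0,1],
])

```text
time_s: 4.9
ee_pos: [0.5464, 0.1565, 0.277]
tcp_rot: [-0.093, -2.177, 2.191]
wrist_force: [0.4, -6.3, 11.7]
opening: 0.0104
```

send_rows([
  [0,-0.25,-1,0,0,0,1],
  [0,-0.25,-1,0,0,0,1],
  [0,-0.15,-1,0,0,0,1],
  [0,-0.15,-1,0,0,0,1],
  [0,-0.05,-1,0,0,0,1],
  [0,-0.05,-1,0,0,0,1],
  [0,0.05,-1,0,0,0,1],
  [0,0.05,-1,0,0,0,1],
  [0,0.15,-1,0,0,0,1],
  [0,0.15,-1,0,0,0,1],
])

```text
time_s: 5.73
ee_pos: [0.555, 0.2587, 0.2804]
tcp_rot: [-0.095, -2.184, 2.185]
wrist_force: [3.9, -0.8, 4.5]
opening: 0.0104
```

send_rows([
  [0,0.2,-0.9,0,0,0,1],
  [0,0.25,-0.9,0,0,0,1],
  [0,0.2,-0.6,0,0,0,1],
  [0,0,0,0,0,0,1],
  [0,0,0,0,0,0,0.68],
  [0,0,0,0,0,0,0.68],
  [0,0,0,0,0,0,0.68],
])

```text
time_s: 6.32
ee_pos: [0.5553, 0.2835, 0.2724]
tcp_rot: [-0.088, -2.184, 2.181]
wrist_force: [3.7, 3.2, 5.5]
opening: 0.0267
```

```bash
python3 - <<'E'
from h import *
w=cams.read_camera("wrist"); cv2.imwrite("pics/w2.png",w["frame"][:,:,::-1])
w=cams.read_camera("side"); cv2.imwrite("pics/s2.png",w["frame"][:,:,::-1])
print(robot.read_state()["wrist_force"])
E
```

```text
[3.6998261  1.84066026 5.83342178]
```

View pics/w2.png

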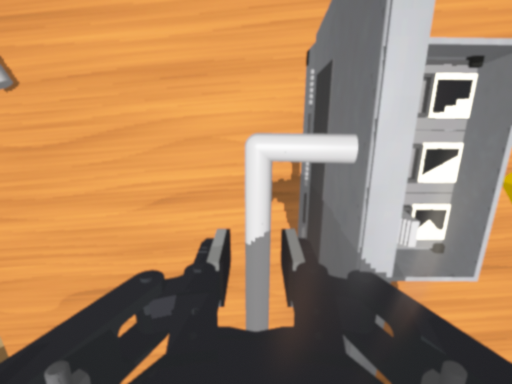

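View pics/s2.png

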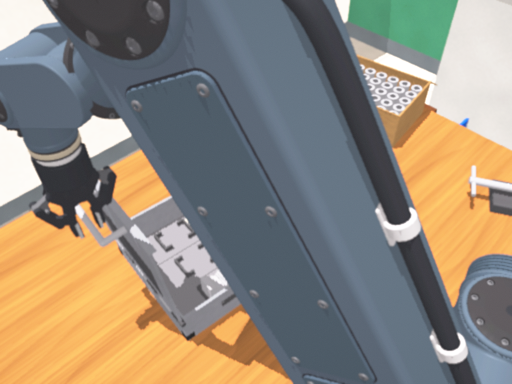

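The fingers are clear of the bar. In the wrist view the labels are: stepped outline at (455,95) in the far +x slot, wedge at (438,162) in the middle, and V at (430,220) in the near slot. I'll lift straight up.

send_rows([
  [0,-2,0.1,0,0,0,0.68],
  [0,-3.5,0,0,0,0,0.68],
  [0,-3.5,0,0,0,0,0.68],
  [0,-2,0,0,0,0,0.68],
  [0,0,0,0,0,0,0.4],
])

```text
time_s: 6.83
ee_pos: [0.5551, 0.2822, 0.3862]
tcp_rot: [-0.093, -2.187, 2.181]
wrist_force: [1.0, 0.6, 0.5]
opening: 0.0382
```

```bash
python3 - <<'E'
from h import *
t=cams.read_camera("top"); cv2.imwrite("pics/t3.png",t["frame"][:,:,::-1])
s=robot.read_state();print(s["ee_pos"].round(4),s["qpos"].round(3),s["wrist_force"].round(1))
print("to block hover",move(np.array([.4905,-.209,.22])-s["ee_pos"]))
E
```

```text
[0.5541 0.2818 0.3833] [0.291 0.404 1.257 0.    1.479 1.941] [0.4 0.3 0.6]
to block hover [ 2.48890819 16.2714893  49.44687831]
```

View pics/t3.png

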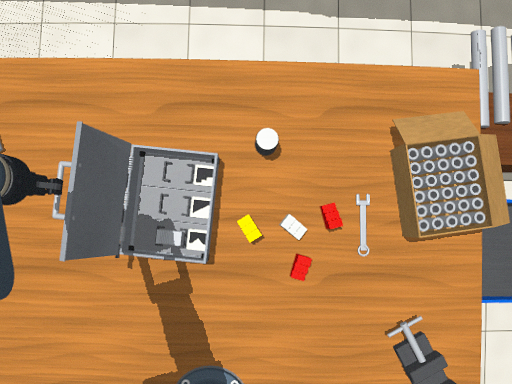

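send_rows([
  [0.2,0,4,0,0,0,0],
  [0.2,0,4.1,0,0,0,0],
  [0.2,0,4.1,0,0,0,0],
  [0.2,0,4.1,0,0,0,0],
  [0.2,0,4.1,0,0,0,0],
  [0.2,0,4.1,0,0,0,0],
  [0.2,0,4.1,0,0,0,0],
  [0.2,0,4.1,0,0,0,0],
  [0.2,0,4.1,0,0,0,0],
  [0.2,0,4.1,0,0,0,0],
  [0.2,0,4.1,0,0,0,0],
  [0.2,0,4.1,0,0,0,0],
])

```text
time_s: 7.88
ee_pos: [0.4894, -0.2063, 0.3786]
tcp_rot: [-0.08, -2.183, 2.173]
wrist_force: [1.8, -0.3, -0.5]
opening: 0.0855
```

send_rows([
  [0,2,0,0,-0.124,0,0],
  [0,2,0,0,-0.124,0,0],
  [0,2,0,0,-0.124,0,0],
  [0,2,0,0,-0.124,0,0],
  [0,2,0,0,-0.124,0,0],
  [0,2,0,0,-0.124,0,0],
  [0,2,0,0,-0.124,0,0],
  [0,2,0,0,-0.124,0,0],
  [0,0,0,0,0,0,0],
  [0,0,0,0,0,0,0],
])

```text
time_s: 8.72
ee_pos: [0.4898, -0.2043, 0.2187]
tcp_rot: [-0.824, 1.685, -1.672]
wrist_force: [0.1, 0.2, 0.5]
opening: 0.0852
```

```bash
python3 - <<'E'
from h import *
w=cams.read_camera("wrist"); cv2.imwrite("pics/w4.png",cv2.resize(w["frame"][:,:,::-1],None,fx=1.5,fy=1.5,interpolation=cv2.INTER_CUBIC))
t=cams.read_camera("top"); crop(t,115,135,110,140,5,"t4.png")
s=cams.read_camera("side"); cv2.imwrite("pics/s4.png",cv2.resize(s["frame"][:,:,::-1],None,fx=1.5,fy=1.5))
s=robot.read_state();print(s["time_s"],s["ee_pos"].round(4),s["qpos"].round(3)); print(R.from_rotvec(s["tcp_rot"]).as_matrix().round(3))
c=np.array([.488,-.213,0]);y=np.array([.614,.789,0]);x=np.array([.789,-.614,0])
print((proj(w,[c+y*sy*.032+x*sx*.018+[0,0,z] for sy,z in((1,.058),(-1,.034)) for sx in(1,-1)])*1.5).round(1))
E
```

```text
8.8667 [ 0.4922 -0.2059  0.2216] [-0.606  0.436  1.688  0.     1.017  0.054]
[[-0.613  0.001  0.79 ]
 [-0.79  -0.    -0.613]
 [-0.    -1.     0.001]]
[[417.2 234.7]
 [363.6 234.6]
 [413.1 312.2]
 [366.2 312. ]]
```

View pics/w4.png

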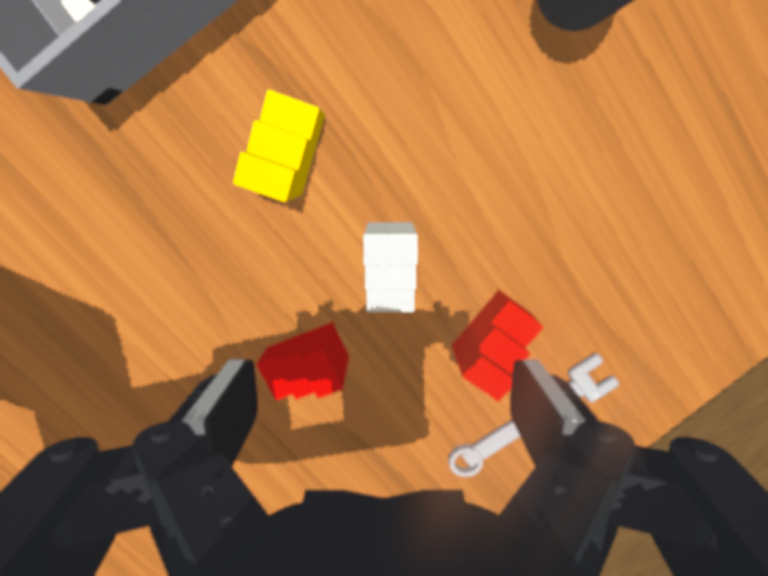

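View pics/t4.png

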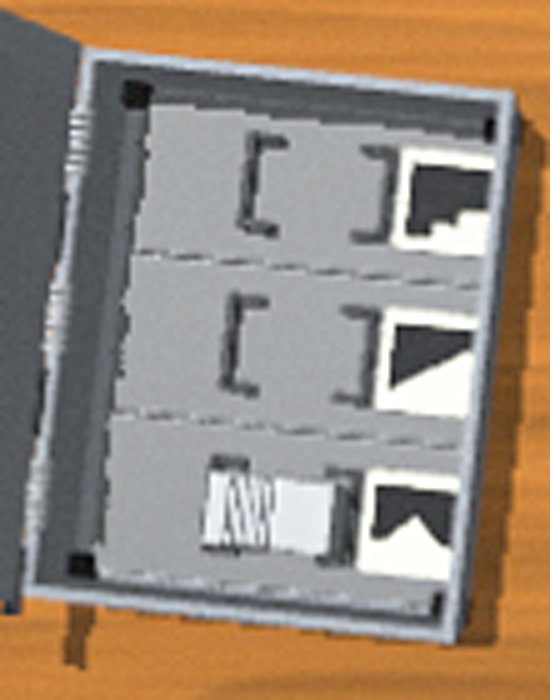

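View pics/s4.png

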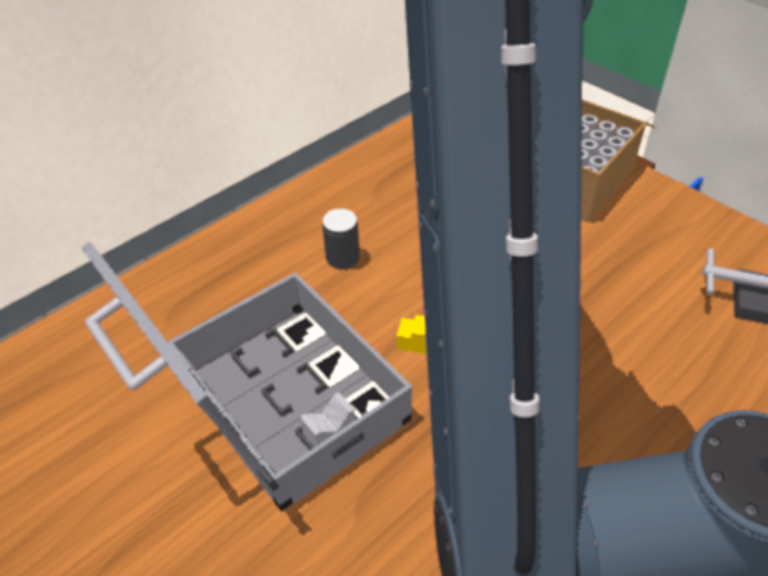

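The wrist view shows the silver block at (364–417, 225–312), matching the prediction exactly. The top view confirms the stepped label is on the +x slot, with the V-block at the opposite end. I'll go down and grasp.

```bash
python3 - <<'E'
from h import *
for i in range(4):
    t=cams.read_camera("top"); s=robot.read_state();print(s["ee_pos"].round(4),s["qpos"].round(4))
print(move(np.array([.4907,-.2095,.028])-s["ee_pos"]))
q=np.array([(247,131),(399,147),(236,232),(389,244)])/5-.4+[115,135]
P=onplane(t,q,.024);print(P.round(4),P.mean(0))
q=np.array([(230,291),(381,306),(220,397),(372,406)])/5-.4+[115,135]
P2=onplane(t,q,.024);print(P2.mean(0),(P-P2).mean(0))
s=cams.read_camera("side"); crop(s,120,180,160,160,5,"s5.png")
E
```

```text
[ 0.4923 -0.2061  0.2219] [-0.6059  0.4356  1.6878  0.      1.0165  0.0535]
[ 0.4924 -0.2061  0.222 ] [-0.606   0.4354  1.6879  0.      1.0163  0.0531]
[ 0.4924 -0.2061  0.2219] [-6.0600e-01  4.3550e-01  1.6880e+00  1.0000e-04  1.0162e+00  5.2900e-02]
[ 0.4923 -0.2061  0.2218] [-0.606   0.4355  1.6881  0.      1.0161  0.0527]
[ 0.37045571 19.38241106  0.0435888 ]
[[0.6586 0.1335 0.024 ]
 [0.6516 0.0518 0.024 ]
 [0.6042 0.1377 0.024 ]
 [0.5994 0.0557 0.024 ]] [0.62846576 0.0946921  0.024     ]
[0.54189664 0.10124426 0.024     ] [ 0.08656912 -0.00655216  0.        ]
```

View pics/s5.png

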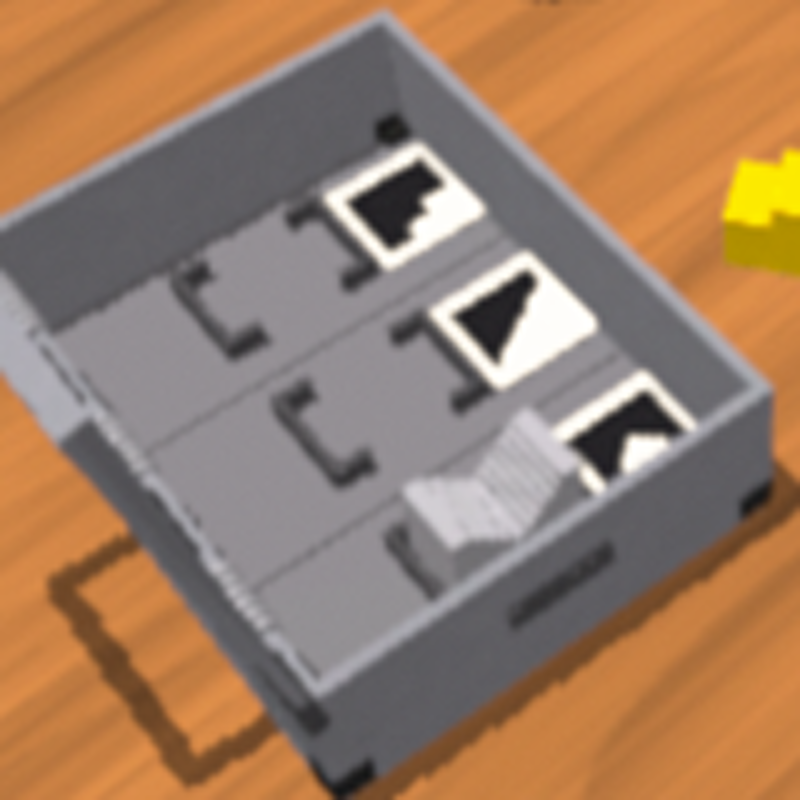

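send_rows([
  [0.35,4,0,0,0,0,0.25],
  [0,4,0,0,0,0,0.25],
  [0,4,0,0,0,0,0.25],
  [0,3,0,0,0,0,0.25],
  [0,2.2,0,0,0,0,0.25],
  [0,1.4,0,0,0,0,0.25],
  [0,0.8,0,0,0,0,0.25],
  [0,0,0,0,0,0,0.25],
  [0,0,0,0,0,0,0.25],
])

```text
time_s: 9.87
ee_pos: [0.4902, -0.2089, 0.0271]
tcp_rot: [-0.822, 1.675, -1.676]
wrist_force: [-0.1, -1.0, -1.0]
opening: 0.0643
```

```bash
python3 - <<'E'
from h import *
w=cams.read_camera("wrist"); cv2.imwrite("pics/w6.png",w["frame"][:,:,::-1])
s=robot.read_state();print(s["time_s"],s["ee_pos"].round(4),s["opening"],s["wrist_force"])
s=cams.read_camera("side")
q=np.array([(322,193),(415,140),(488,212),(390,272)])/5-.4+[120,180]
P=onplane(s,q,.0125);print(P.round(4),P.mean(0)+.071*np.array([.078,.997,0]))
E
```

```text
9.9167 [ 0.4905 -0.2091  0.0277] 0.06424016564957831 [ 0.52253964 -0.7204421  -0.40376029]
[[ 6.542e-01  4.880e-02  1.250e-02]
 [ 6.494e-01 -3.900e-03  1.250e-02]
 [ 5.904e-01  3.000e-04  1.250e-02]
 [ 5.946e-01  5.570e-02  1.250e-02]] [0.62768609 0.09600144 0.0125    ]
```

View pics/w6.png

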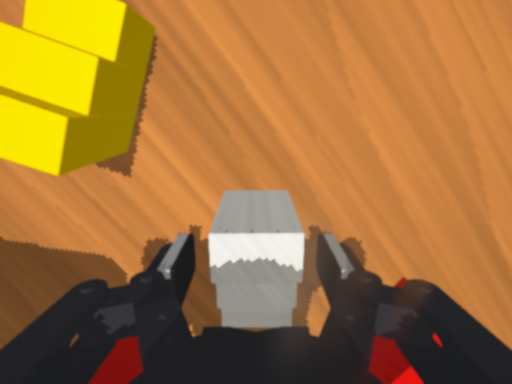

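The block sits centred between the fingers, with the tall stair on the far side. I'll close on it.

send_rows([
  [0,0,0,0,0,0,0.5],
  [0,0,0,0,0,0,0.8],
  [0,0,0,0,0,0,1],
  [0,0,0,0,0,0,1],
  [0,0,0,0,0,0,1],
  [0,0,0,0,0,0,1],
  [0,0,0,0,0,0,1],
], squeeze=60)

```text
time_s: 10.55
ee_pos: [0.4906, -0.2091, 0.028]
tcp_rot: [-0.821, 1.673, -1.677]
wrist_force: [-1.2, -0.9, 6.4]
opening: 0.0352
```

send_rows([
  [0,-0.5,0,0,0,0,1],
  [0,-1,0,0,0,0,1],
  [0,-2,0,0,0,0,1],
  [0,-2.5,0,0,0,0,1],
  [0,-2.5,0,0,0,0,1],
  [0,-2.5,0,0,0,0,1],
  [0,-2.5,0,0,0,0,1],
  [0,-2.5,0,0,0,0,1],
  [0,-1.5,0,0,0,0,1],
  [0,0,0,0,0,0,1],
])

```text
time_s: 11.38
ee_pos: [0.4912, -0.2094, 0.2055]
tcp_rot: [-0.819, 1.668, -1.68]
wrist_force: [0.6, -0.7, -2.7]
opening: 0.0353
```

```bash
python3 - <<'E'
from h import *
w=cams.read_camera("wrist"); cv2.imwrite("pics/w7.png",w["frame"][:,:,::-1])
s=robot.read_state();print(s["time_s"],s["ee_pos"].round(4),s["opening"],s["wrist_force"],s["torque"]); m=R.from_rotvec(s["tcp_rot"]).as_matrix();print(m.round(3))
a=np.arctan2(m[1,2],m[0,2]); tgt=-.079; print("turn about tool y",-(tgt-a))
# tool after yaw: grasp 
x=np.array([np.cos(tgt),np.sin(tgt),0]);y=np.array([-x[1],x[0],0])
d=np.array([.628,.0953,s["ee_pos"][2]])+.004*y-s["ee_pos"]
print(d, "tool x,z after turn:",-d@y*100,d@x*100)
E
```

```text
11.4333 [ 0.4902 -0.2089  0.2035] 0.03551122976258834 [-0.1368929   0.31540007 -4.11070833] [0.01163501 0.01484869 0.01273903]
[[-0.611  0.003  0.791]
 [-0.791 -0.002 -0.611]
 [-0.    -1.     0.004]]
turn about tool y -0.5788546395100637
[0.13808985 0.30814886 0.        ] tool x,z after turn: -31.80855387851233 11.334071841789903
```

View pics/w7.png

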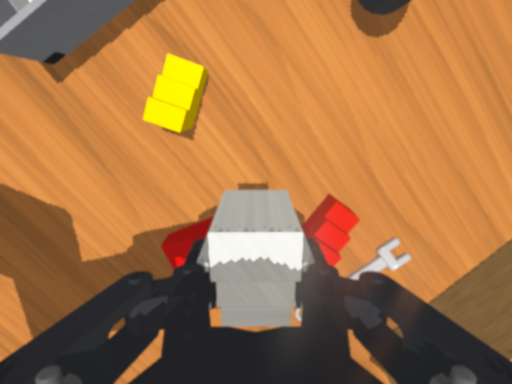

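send_rows([
  [0,0,0,0,-0.116,0,1],
  [0,0,0,0,-0.116,0,1],
  [0,0,0,0,-0.116,0,1],
  [0,0,0,0,-0.116,0,1],
  [0,0,0,0,-0.116,0,1],
  [0,0,0,0,0,0,1],
])

```text
time_s: 11.93
ee_pos: [0.4884, -0.2077, 0.1999]
tcp_rot: [-1.173, 1.269, -1.261]
wrist_force: [-0.8, 0.4, -2.8]
opening: 0.0352
```

send_rows([
  [-1.2,0,0.4,0,0,0,1],
  [-2.4,0,0.9,0,0,0,1],
  [-3.2,0,1.1,0,0,0,1],
  [-3.2,0,1.1,0,0,0,1],
  [-3.2,0,1.2,0,0,0,1],
  [-3.2,0,1.1,0,0,0,1],
  [-3.2,0,1.2,0,0,0,1],
  [-3.2,0,1.1,0,0,0,1],
  [-3.2,0,1.2,0,0,0,1],
  [-3.0,0,1.1,0,0,0,1],
  [-2,0,0.7,0,0,0,1],
  [-0.8,0,0.2,0,0,0,1],
])

```text
time_s: 12.93
ee_pos: [0.6275, 0.104, 0.2007]
tcp_rot: [-1.171, 1.267, -1.264]
wrist_force: [-1.0, -0.3, -2.9]
opening: 0.0354
```

send_rows([
  [0,0,0,0,0,0,1],
  [0,0,0,0,0,0,1],
  [0,0,0,0,0,0,1],
])

```text
time_s: 13.18
ee_pos: [0.6262, 0.0987, 0.2012]
tcp_rot: [-1.173, 1.269, -1.267]
wrist_force: [-0.6, 0.4, -4.1]
opening: 0.0353
```

```bash
python3 - <<'E'
from h import *
w=cams.read_camera("wrist"); cv2.imwrite("pics/w8.png",cv2.resize(w["frame"][:,:,::-1],None,fx=1.5,fy=1.5,interpolation=cv2.INTER_CUBIC))
t=cams.read_camera("top"); crop(t,115,135,110,140,5,"t8.png")
s=robot.read_state();print(s["time_s"],s["ee_pos"].round(4),s["opening"],s["wrist_force"]); m=R.from_rotvec(s["tcp_rot"]).as_matrix();print(m.round(3))
c=np.array([.628,.0953,.024]);x=np.array([.9969,-.0789,0]);y=np.array([.0789,.9969,0])
print((proj(w,[c+y*sy*.040+x*sx*.026 for sy in(1,-1) for sx in(1,-1)])*1.5).round(1))
l=c-.071*y-[0,0,.012]
print("label",(proj(w,[l+y*sy*.027+x*sx*.027 for sy in(1,-1) for sx in(1,-1)])*1.5).round(1))
E
```

```text
13.2833 [0.6266 0.0982 0.2016] 0.035165603769671296 [-0.0086362  -0.77046372 -3.42990204]
[[-0.08  -0.001  0.997]
 [-0.997 -0.    -0.08 ]
 [ 0.    -1.    -0.001]]
[[422.8 212.2]
 [348.5 212.2]
 [419.9 319.3]
 [350.8 319.2]]
label [[419.9 318.6]
 [350.8 318.5]
 [418.2 380.5]
 [352.2 380.4]]
```

View pics/w8.png

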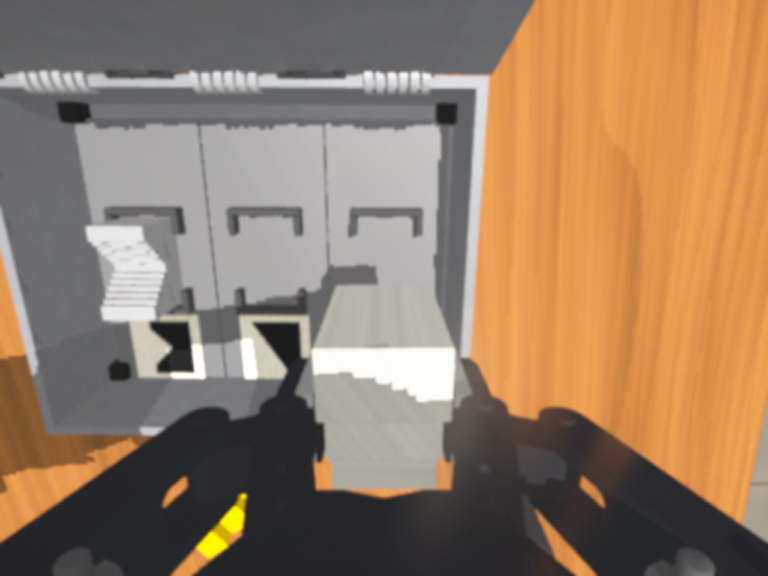

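View pics/t8.png

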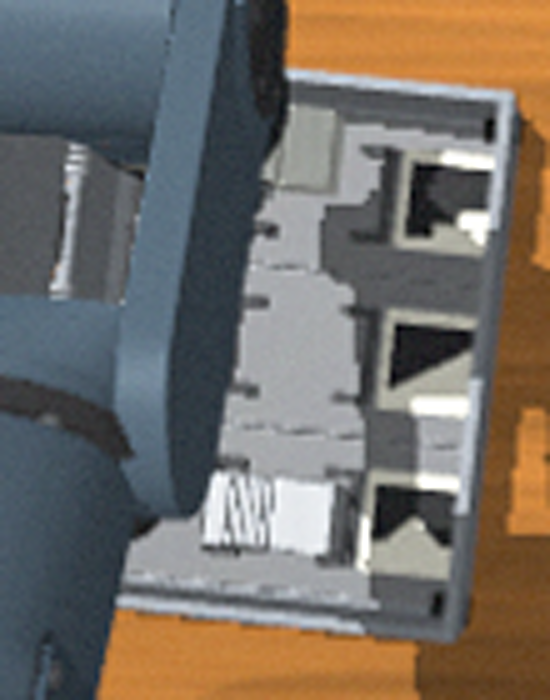

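```bash
python3 - <<'E'
from h import *
w=cams.read_camera("wrist"); crop(w,190,120,130,130,6,"w9.png")
s=robot.read_state();e=s["ee_pos"]; x=np.array([.9968,-.080,0]);y=np.array([.08,.9968,0])
print(e)
b=np.array([e[0],e[1],e[2]+.005-.033])-.004*y  # expected underside centre
print("underside",b, (proj(w,[b+y*.032+x*.018*k+[0,0,z] for z in(0,.058) for k in(1,-1)]+[b-y*.032+x*.018*k+[0,0,.034] for k in(1,-1)])).round(1))
c=np.array([.628,.0953,.024])
print((proj(w,[c+y*.040+x*sx*.026 for sx in(1,-1)])).round(1))
E
```

```text
[0.62679834 0.09822471 0.20175591]
underside [0.62647834 0.09423751 0.17375591] [[286.6 189.1]
 [222.4 189. ]
 [302.7 232.9]
 [205.  232.8]
 [289.3 327.6]
 [219.1 327.5]]
[[281.2 141.1]
 [231.8 141. ]]
```

View pics/w9.png

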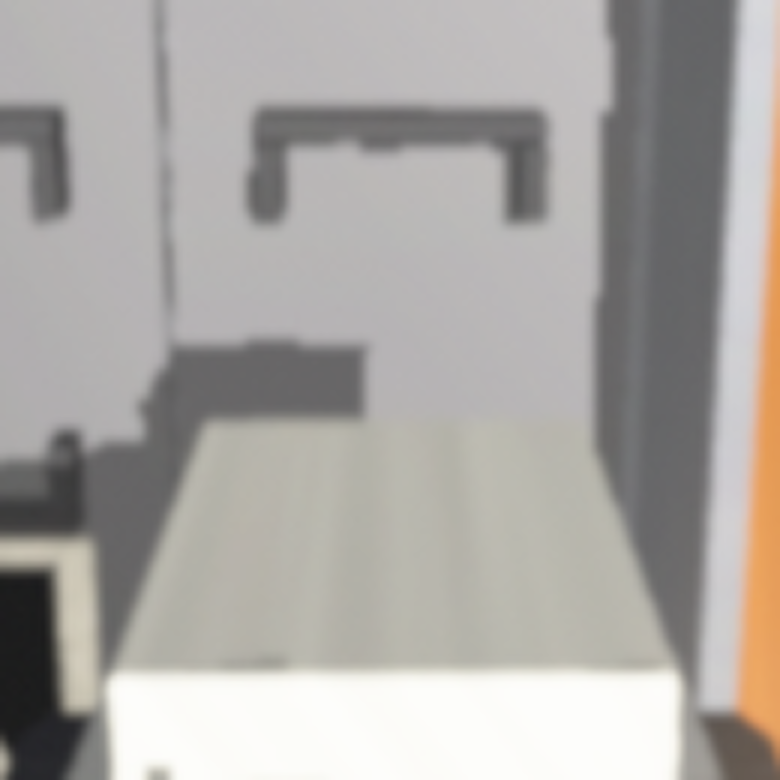

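send_rows([
  [-0.25,1,0,0,0,0,1],
  [0,2,0,0,0,0,1],
  [0,2.2,0,0,0,0,1],
  [0,2.2,0,0,0,0,1],
  [0,2.2,0,0,0,0,1],
  [0,2.2,0,0,0,0,1],
  [0,1.4,0,0,0,0,1],
  [0,0,0,0,0,0,1],
  [0,0,0,0,0,0,1],
  [0,0,0,0,0,0,1],
])

```text
time_s: 14.17
ee_pos: [0.6282, 0.1018, 0.0705]
tcp_rot: [-1.17, 1.266, -1.268]
wrist_force: [-0.1, 0.4, -3.8]
opening: 0.0355
```

```bash
python3 - <<'E'
from h import *
w=cams.read_camera("wrist"); crop(w,190,120,130,130,6,"w10.png")
s=robot.read_state();e=s["ee_pos"]; x=np.array([.9968,-.080,0]);y=np.array([.08,.9968,0])
print(s["time_s"],e,s["wrist_force"])
b=np.array([e[0],e[1],e[2]+.005-.033])-.004*y
print("underside",b, ((proj(w,[b+y*.032+x*.018*k+[0,0,z] for z in(0,.058) for k in(1,-1)])-[190,120])*6).round(1))
c=np.array([.628,.0953,.024])
print("inner/outer",((proj(w,[c+y*d+x*sx*.021 for d in (.035,.040) for sx in(1,-1)])-[190,120])*6).round(1))
t=cams.read_camera("side"); crop(t,120,160,160,160,5,"s10.png")
E
```

```text
14.2167 [0.62856294 0.10186129 0.0710229 ] [-0.68515527  0.34980598 -3.15152579]
underside [0.62824294 0.09787409 0.0430229 ] [[581.3 415.2]
 [195.5 414.3]
 [681.9 678.8]
 [ 93.2 677.7]]
inner/outer [[590.5 360.5]
 [185.9 359.6]
 [592.2 313.4]
 [184.4 312.5]]
```

View pics/w10.png

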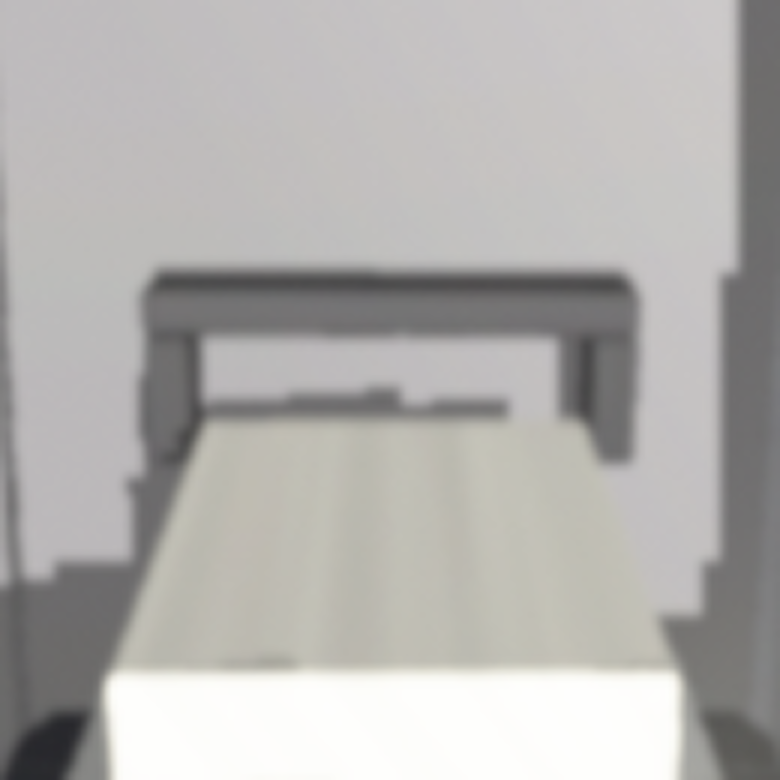

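View pics/s10.png

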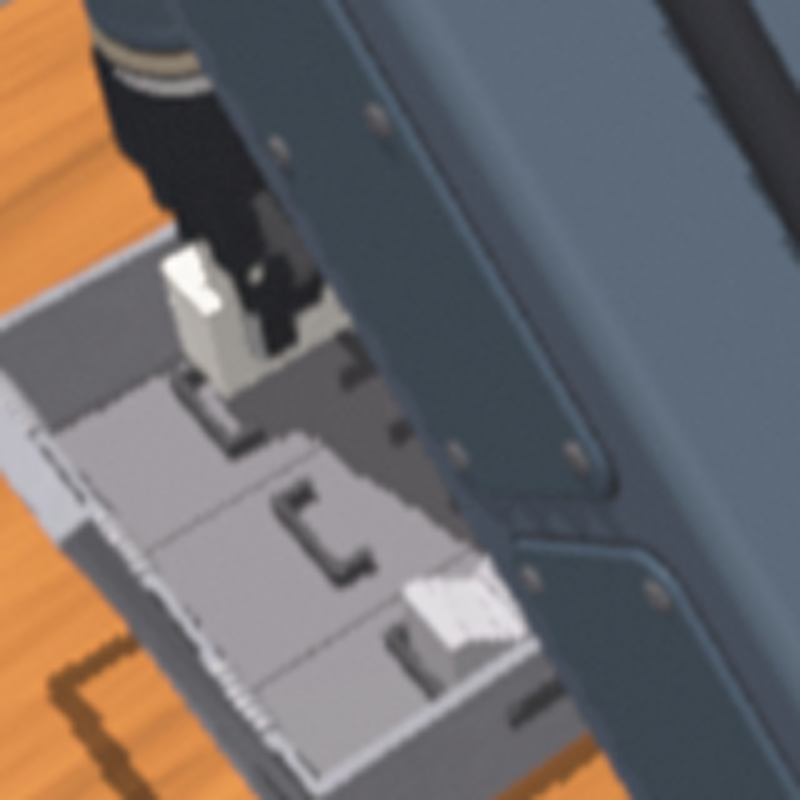

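The wrist view shows the hinge-side curb's inner edge at row 335, running from column 187 to 595. The block's bottom edge is at row 420, columns 208–585, so it's aligned to within 1 mm. I'll nudge it and lower.

send_rows([
  [-0.04,0.5,-0.07,0,0,0,1],
  [0,0.7,0,0,0,0,1],
  [0,0.5,0,0,0,0,1],
  [0,0.4,0,0,0,0,1],
  [0,0.3,0,0,0,0,1],
  [0,0.2,0,0,0,0,1],
  [0,0.2,0,0,0,0,1],
  [0,0,0,0,0,0,1],
  [0,0,0,0,0,0,1],
])

```text
time_s: 15.02
ee_pos: [0.6248, 0.1029, 0.0436]
tcp_rot: [-1.174, 1.268, -1.265]
wrist_force: [-10.8, 0.1, 9.7]
opening: 0.0351
```

```bash
python3 - <<'E'
from h import *
w=cams.read_camera("wrist"); crop(w,190,120,130,130,6,"w11.png")
s=robot.read_state();print(s["time_s"],s["ee_pos"],s["wrist_force"])
E
```

```text
15.0667 [0.62480926 0.10287315 0.04359345] [-10.00658025  -0.1173238   11.04885591]
```

View pics/w11.png

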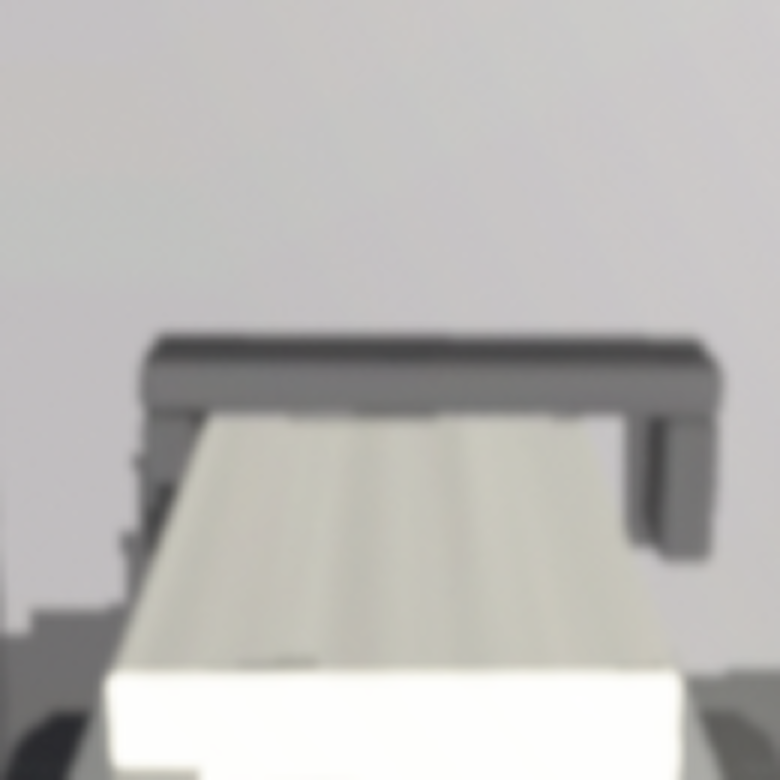

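```bash
python3 - <<'E'
from h import *
w=cams.read_camera("wrist"); cv2.imwrite("pics/w12.png",cv2.resize(w["frame"][:,:,::-1],None,fx=1.5,fy=1.5,interpolation=cv2.INTER_CUBIC))
t=cams.read_camera("side"); crop(t,120,170,110,110,6,"s12.png")
t=cams.read_camera("top"); crop(t,115,100,130,140,5,"t12.png")
s=robot.read_state();print(s["torque"], s["wrist_force"],s["tcp_rot"],R.from_rotvec(s["tcp_rot"]).as_matrix().round(3))
E
```

```text
[-0.12648928  0.10227852 -0.16629747] [-10.41267635  -0.6057365   11.13937434] [-1.17327514  1.26879203 -1.26529605] [[-0.078 -0.003  0.997]
 [-0.997  0.    -0.078]
 [ 0.    -1.    -0.003]]
```

View pics/w12.png

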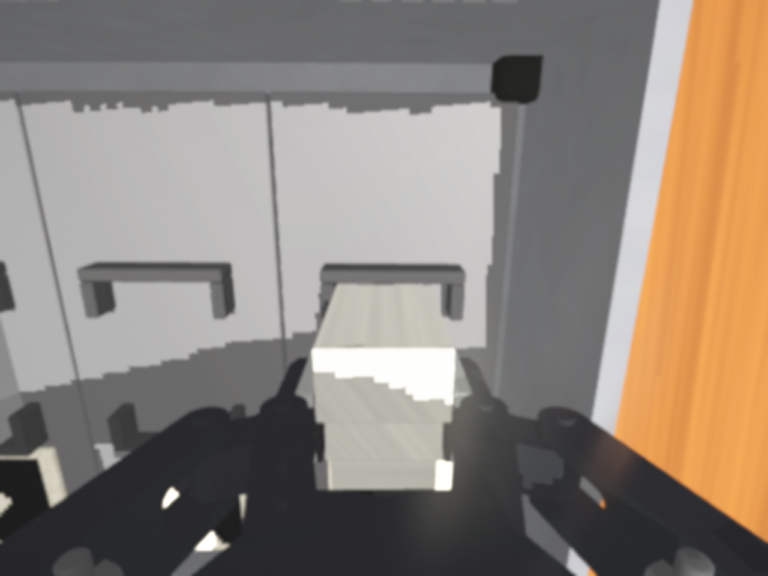

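View pics/s12.png

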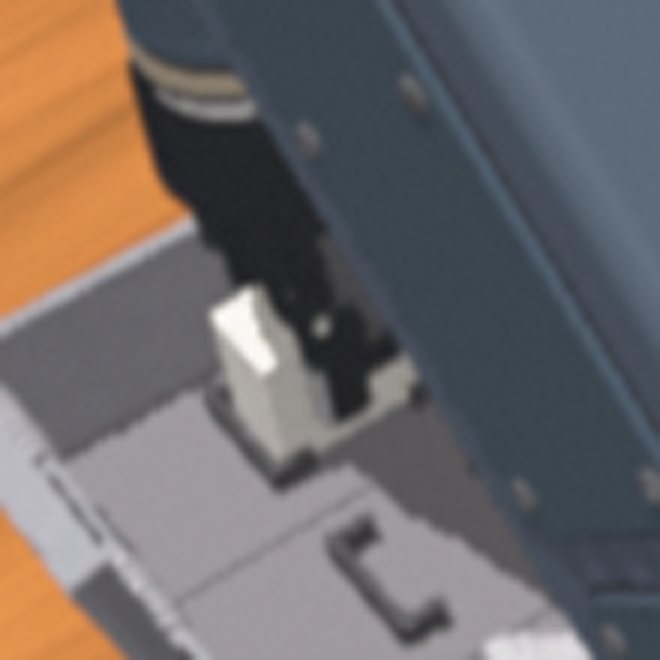

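View pics/t12.png

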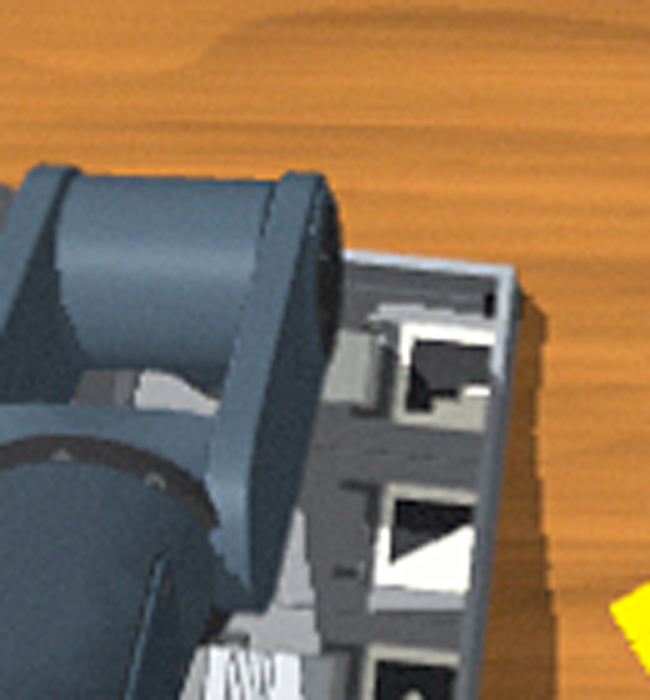

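The right knuckle is touching the chest's +x rim: it sits at (565,425) with the rim close by at about (600,420), and there's −10 N in x. The grasp is too low on the block for this end slot. I'll lift out, set the block on clear bench, and regrip it higher.

send_rows([
  [0,-0.5,0,0,0,0,1],
  [0,-1,0,0,0,0,1],
  [0,-2,0,0,0,0,1],
  [0,-2.5,0,0,0,0,1],
  [0,-2.5,0,0,0,0,1],
  [0,-2.5,0,0,0,0,1],
  [0,-2,0,0,0,0,1],
  [0,-1,0,0,0,0,1],
])

```text
time_s: 15.88
ee_pos: [0.6286, 0.1025, 0.1853]
tcp_rot: [-1.167, 1.262, -1.269]
wrist_force: [0.0, -0.1, -3.5]
opening: 0.035
```

send_rows([
  [1.5,0,-0.1,0,0,0,1],
  [2.5,0,-0.2,0,0,0,1],
  [3,0,-0.3,0,0,0,1],
  [3.2,0,-0.4,0,0,0,1],
  [3.3,0,-0.4,0,0,0,1],
  [3.3,0,-0.4,0,0,0,1],
  [3.2,0,-0.4,0,0,0,1],
  [3,0,-0.3,0,0,0,1],
  [2.2,0,-0.2,0,0,0,1],
  [1.2,0,-0.1,0,0,0,1],
  [0,0,0,0,0,0,1],
  [0,0,0,0,0,0,1],
])

```text
time_s: 16.88
ee_pos: [0.5775, -0.1586, 0.1809]
tcp_rot: [-1.171, 1.27, -1.266]
wrist_force: [0.3, 1.1, -3.4]
opening: 0.0349
```

```bash
python3 - <<'E'
from h import *
w=cams.read_camera("wrist"); cv2.imwrite("pics/w13.png",w["frame"][:,:,::-1])
t=cams.read_camera("top"); cv2.imwrite("pics/t13.png",t["frame"][:,:,::-1])
s=robot.read_state();print(s["time_s"],s["ee_pos"],s["opening"], s["wrist_force"])
print(onplane(t,[(267,139)],.09))
E
```

```text
16.9833 [ 0.57794596 -0.15711122  0.1812366 ] 0.03533666010847914 [-0.54119563  0.58330514 -3.23140808]
[[ 0.71035809 -0.13781884  0.09      ]]
```

View pics/w13.png

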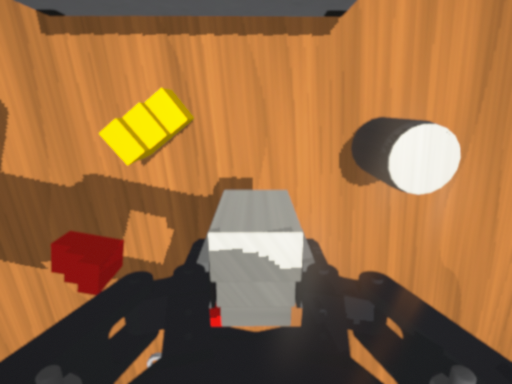

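View pics/t13.png

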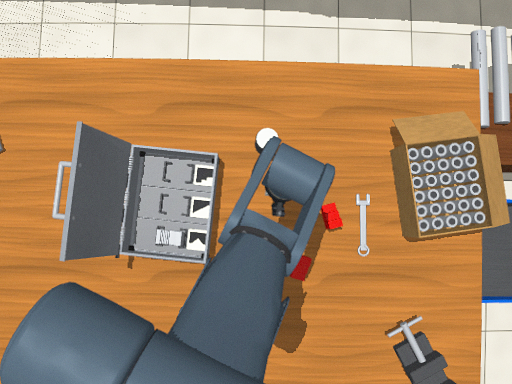

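The block is still gripped squarely, the bench under it is clear, and the can at (425,155) in the wrist view is well away. I'll set it down.

send_rows([
  [0,1.5,0,0,0,0,1],
  [0,3,0,0,0,0,1],
  [0,3,0,0,0,0,1],
  [0,3,0,0,0,0,1],
  [0,2.2,0,0,0,0,1],
  [0,1.2,0,0,0,0,1],
  [0,0.6,0,0,0,0,1],
  [0,0.4,0,0,0,0,1],
  [0,0.2,0,0,0,0,1],
  [0,0,0,0,0,0,1],
  [0,0,0,0,0,0,1],
])

```text
time_s: 17.9
ee_pos: [0.5792, -0.1588, 0.0321]
tcp_rot: [-1.17, 1.264, -1.268]
wrist_force: [-0.1, -0.9, -3.3]
opening: 0.0348
```

Not down yet; lower a little more.

send_rows([
  [0,0.15,0,0,0,0,1],
  [0,0.15,0,0,0,0,1],
  [0,0.1,0,0,0,0,1],
  [0,0,0,0,0,0,1],
  [0,0,0,0,0,0,1],
])

```text
time_s: 18.32
ee_pos: [0.5787, -0.1588, 0.0281]
tcp_rot: [-1.171, 1.265, -1.268]
wrist_force: [-1.3, 0.6, 5.4]
opening: 0.0353
```

send_rows([
  [0,0,0,0,0,0,0.45],
  [0,0,0,0,0,0,0.45],
  [0,0,0,0,0,0,0.45],
  [0,0,0,0,0,0,0.45],
  [-0.2,-0.6,0,0,0,0,0.45],
  [-0.3,-0.6,0,0,0,0,0.45],
  [0,-0.3,0,0,0,0,0.45],
  [0,0,0,0,0,0,0.45],
  [0,0,0,0,0,0,1],
  [0,0,0,0,0,0,1],
  [0,0,0,0,0,0,1],
  [0,0,0,0,0,0,1],
])

```text
time_s: 19.32
ee_pos: [0.5793, -0.1536, 0.0426]
tcp_rot: [-1.17, 1.265, -1.267]
wrist_force: [-0.7, 0.7, 5.5]
opening: 0.035
```

send_rows([
  [0,0,0,0,0,0,1],
  [0,0,0,0,0,0,1],
])

```text
time_s: 19.48
ee_pos: [0.5793, -0.1536, 0.0426]
tcp_rot: [-1.17, 1.265, -1.267]
wrist_force: [0.3, 0.4, 5.4]
opening: 0.0352
```

```bash
python3 - <<'E'
from h import *
w=cams.read_camera("wrist"); cv2.imwrite("pics/w14.png",w["frame"][:,:,::-1])
s=robot.read_state();print(s["time_s"],s["ee_pos"],s["opening"], s["wrist_force"])
E
```

```text
19.5333 [ 0.57930695 -0.15361246  0.04259792] 0.03508916279577274 [-0.09725235  0.35701077  6.16173936]
```

View pics/w14.png

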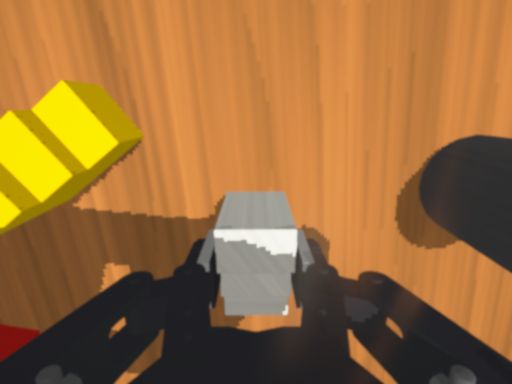

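send_rows([
  [0,-0.5,0,0,0,0,1],
  [0,-1,0,0,0,0,1],
  [0,-2,0,0,0,0,1],
  [0,-2.5,0,0,0,0,1],
  [0,-2.5,0,0,0,0,1],
  [0,-2.5,0,0,0,0,1],
  [0,-2,0,0,0,0,1],
  [0,-1.5,0,0,0,0,1],
  [0,-0.5,0,0,0,0,1],
])

```text
time_s: 20.28
ee_pos: [0.5794, -0.1539, 0.1946]
tcp_rot: [-1.17, 1.263, -1.269]
wrist_force: [1.2, -1.1, -2.8]
opening: 0.0351
```

send_rows([
  [-1.5,0,0.1,0,0,0,1],
  [-2.5,0,0.2,0,0,0,1],
  [-3,0,0.3,0,0,0,1],
  [-3.2,0,0.4,0,0,0,1],
  [-3.3,0,0.4,0,0,0,1],
  [-3.3,0,0.4,0,0,0,1],
  [-3.2,0,0.4,0,0,0,1],
  [-3,0,0.3,0,0,0,1],
  [-2.2,0,0.2,0,0,0,1],
  [-1.2,0,0.1,0,0,0,1],
  [0,0,0,0,0,0,1],
  [0,0,0,0,0,0,1],
])

```text
time_s: 21.28
ee_pos: [0.6261, 0.1078, 0.1906]
tcp_rot: [-1.175, 1.267, -1.265]
wrist_force: [0.5, -0.5, -3.4]
opening: 0.035
```

send_rows([
  [0,1,0,0,0,0,1],
  [0,2,0,0,0,0,1],
  [0,2.2,0,0,0,0,1],
  [0,2.2,0,0,0,0,1],
  [0,2,0,0,0,0,1],
  [0,1,0,0,0,0,1],
  [0,0.5,0,0,0,0,1],
  [0,0,0,0,0,0,1],
  [0,0,0,0,0,0,1],
  [0,0,0,0,0,0,1],
])

```text
time_s: 22.12
ee_pos: [0.6283, 0.1072, 0.0841]
tcp_rot: [-1.169, 1.265, -1.268]
wrist_force: [0.8, -0.7, -2.7]
opening: 0.0351
```

```bash
python3 - <<'E'
from h import *
w=cams.read_camera("wrist"); crop(w,190,120,130,130,6,"w15.png")
s=robot.read_state();e=s["ee_pos"]; x=np.array([.9968,-.080,0]);y=np.array([.08,.9968,0])
print(s["time_s"],e,s["wrist_force"],s["tcp_rot"])
b=e-[0,0,.0426]-.0097*y
print("underside",b, ((proj(w,[b+y*.032+x*.018*k+[0,0,z] for z in(0,.058) for k in(1,-1)])-[190,120])*6).round(1))
c=np.array([.6283,.0978,.024])
print("inner/outer",((proj(w,[c+y*d+x*sx*.021 for d in (.035,.040) for sx in(1,-1)])-[190,120])*6).round(1))
E
```

```text
22.1667 [0.62825064 0.10735685 0.08422383] [-0.17470686  0.17988159 -3.33580543] [-1.16900442  1.26438603 -1.26787544]
underside [0.62747464 0.09768789 0.04162383] [[559.9 427.2]
 [209.  426.4]
 [638.5 661.5]
 [127.2 660.7]]
inner/outer [[579.8 355.2]
 [204.3 354.3]
 [581.4 311.5]
 [203.1 310.6]]
```

View pics/w15.png

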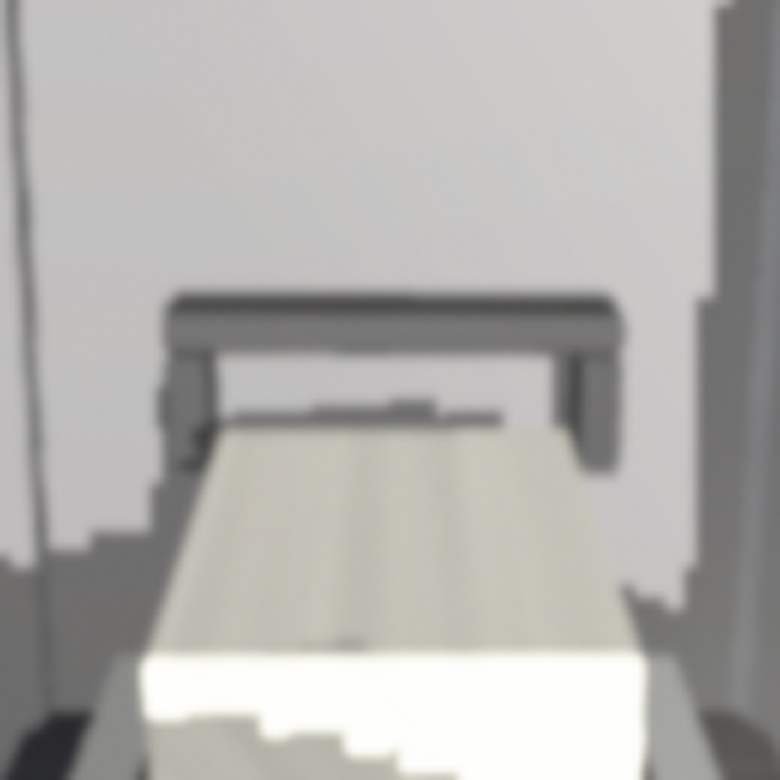

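The block's bottom edge is at columns 222–568, row 428, centred on the curb's 165–625, and the predicted and observed y agree. I'll lower it.

send_rows([
  [0,0.5,0,0,0,0,1],
  [0,0.7,0,0,0,0,1],
  [0,0.5,0,0,0,0,1],
  [0,0.4,0,0,0,0,1],
  [0,0.3,0,0,0,0,1],
  [0,0.2,0,0,0,0,1],
  [0,0.1,0,0,0,0,1],
  [0,0,0,0,0,0,1],
  [0,0,0,0,0,0,1],
])

```text
time_s: 22.92
ee_pos: [0.6272, 0.1075, 0.0558]
tcp_rot: [-1.171, 1.266, -1.266]
wrist_force: [0.2, -1.5, -4.2]
opening: 0.0349
```

```bash
python3 - <<'E'
from h import *
w=cams.read_camera("wrist"); crop(w,160,100,190,150,4,"w16.png")
s=robot.read_state();print(s["time_s"],s["ee_pos"],s["wrist_force"])
E
```

```text
22.9667 [0.62734023 0.10752332 0.05598567] [ 1.1075823  -0.41741249 -4.24071782]
```

View pics/w16.png

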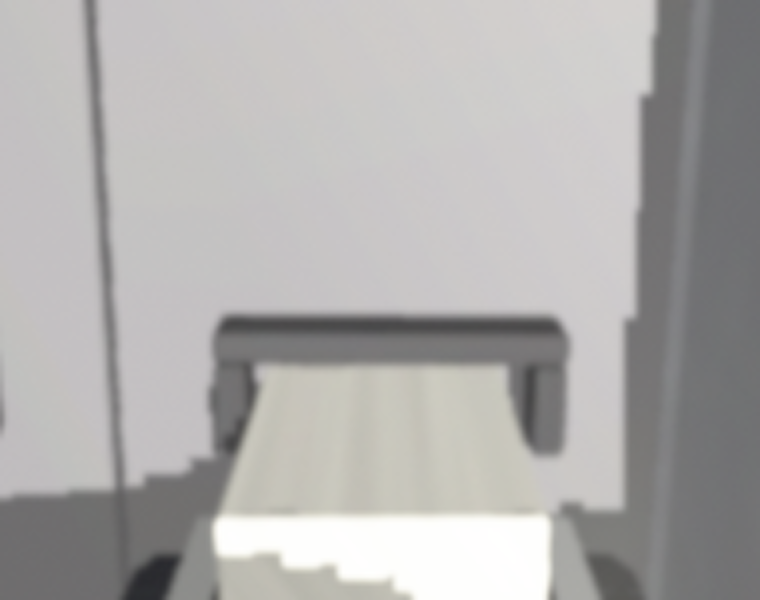

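No contact forces yet, and the block is between the curbs. About 1.3 mm remains.

send_rows([
  [0,0.1,0,0,0,0,1],
  [0,0.1,0,0,0,0,1],
  [0,0,0,0,0,0,1],
  [0,0,0,0,0,0,1],
])

```text
time_s: 23.3
ee_pos: [0.6275, 0.1075, 0.0546]
tcp_rot: [-1.171, 1.266, -1.267]
wrist_force: [-1.3, -0.1, 1.8]
opening: 0.035
```

send_rows([
  [0,0.05,0,0,0,0,1],
  [0,0,0,0,0,0,1],
  [0,0,0,0,0,0,0.53],
  [0,0,0,0,0,0,0.5],
  [0,0,0,0,0,0,0.48],
  [0,0,0,0,0,0,0.48],
  [0,0,0,0,0,0,0.48],
])

```text
time_s: 23.88
ee_pos: [0.6272, 0.1075, 0.0531]
tcp_rot: [-1.171, 1.266, -1.266]
wrist_force: [-0.7, 0.3, 1.0]
opening: 0.0443
```

```bash
python3 - <<'E'
from h import *
w=cams.read_camera("wrist"); cv2.imwrite("pics/w17.png",cv2.resize(w["frame"][:,:,::-1],None,fx=1.5,fy=1.5,interpolation=cv2.INTER_CUBIC))
s=robot.read_state();print(s["time_s"],s["ee_pos"],s["wrist_force"])
E
```

```text
23.9333 [0.62715479 0.10749276 0.053128  ] [-1.08661046 -0.29975251 -0.25340486]
```

View pics/w17.png

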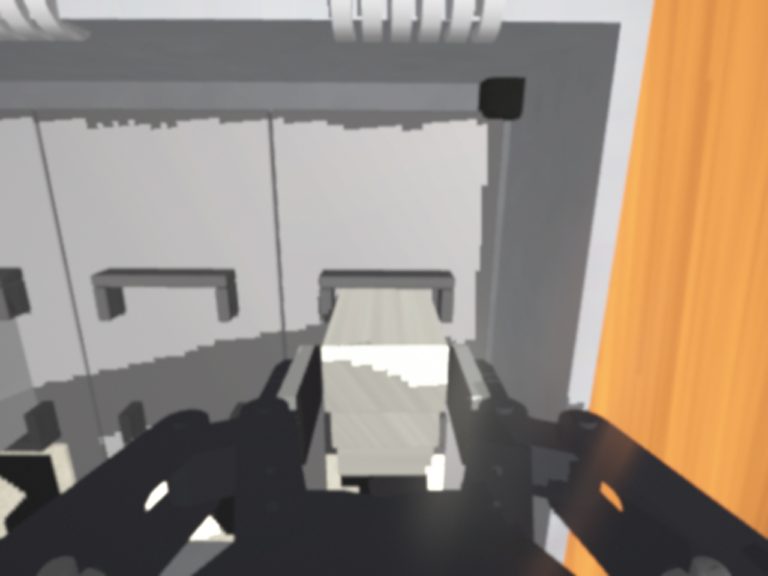

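The block is released with both fingers clear (gaps at columns 318 and 452) and no contact force. I'll lift straight up and move away.

send_rows([
  [0,-0.5,0,0,0,0,0.48],
  [0,-1,0,0,0,0,0.48],
  [0,-2,0,0,0,0,0.48],
  [0,-3,0,0,0,0,0.48],
  [0,-3,0,0,0,0,0.48],
  [0,-3,0,0,0,0,0.48],
  [0,-3,0,0,0,0,0.48],
  [0,-2,0,0,0,0,0.48],
])

```text
time_s: 24.6
ee_pos: [0.6283, 0.1076, 0.2328]
tcp_rot: [-1.167, 1.262, -1.269]
wrist_force: [0.4, -0.5, 0.1]
opening: 0.0446
```

send_rows([
  [2,0,0,0,0,0,0.48],
  [4,0,0,0,0,0,0.48],
  [4,0,0,0,0,0,0.48],
  [4,0,0,0,0,0,0.48],
  [4,0,0,0,0,0,0.48],
  [4,0,0,0,0,0,0.48],
  [4,0,0,0,0,0,0.48],
  [4,0,0,0,0,0,0.48],
  [4,0,0,0,0,0,0.48],
  [2,0,0,0,0,0,0.48],
  [0,0,0,0,0,0,0.48],
  [0,0,0,0,0,0,0.48],
])

```text
time_s: 25.6
ee_pos: [0.5987, -0.2526, 0.229]
tcp_rot: [-1.169, 1.268, -1.269]
wrist_force: [-0.5, 0.2, -0.6]
opening: 0.0448
```

```bash
python3 - <<'E'
from h import *
t=cams.read_camera("top"); cv2.imwrite("pics/t18.png",t["frame"][:,:,::-1]); crop(t,115,135,110,140,5,"t18c.png")
t=cams.read_camera("side"); crop(t,60,140,200,200,4,"s18.png")
s=robot.read_state();print(s["time_s"],s["ee_pos"],s["wrist_force"])
E
```

```text
25.7 [ 0.59890813 -0.25022172  0.22873099] [ 0.03813278 -0.47593903 -0.41465816]
```

View pics/t18.png

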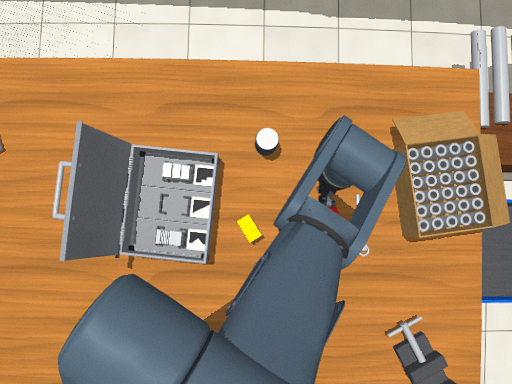

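View pics/t18c.png

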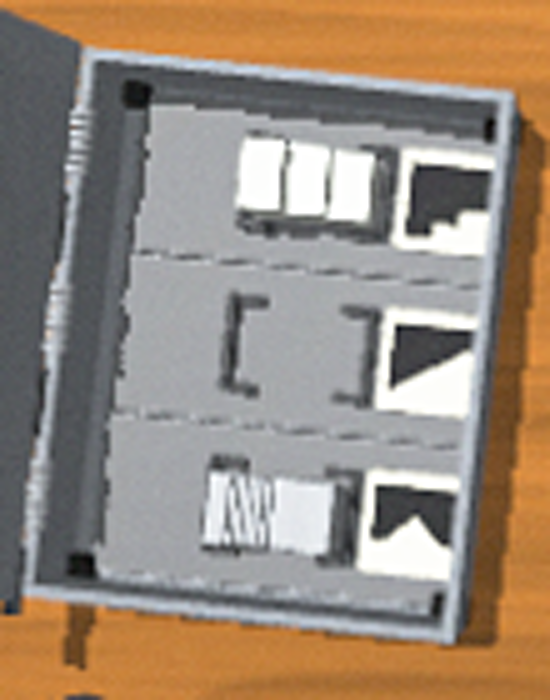

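View pics/s18.png

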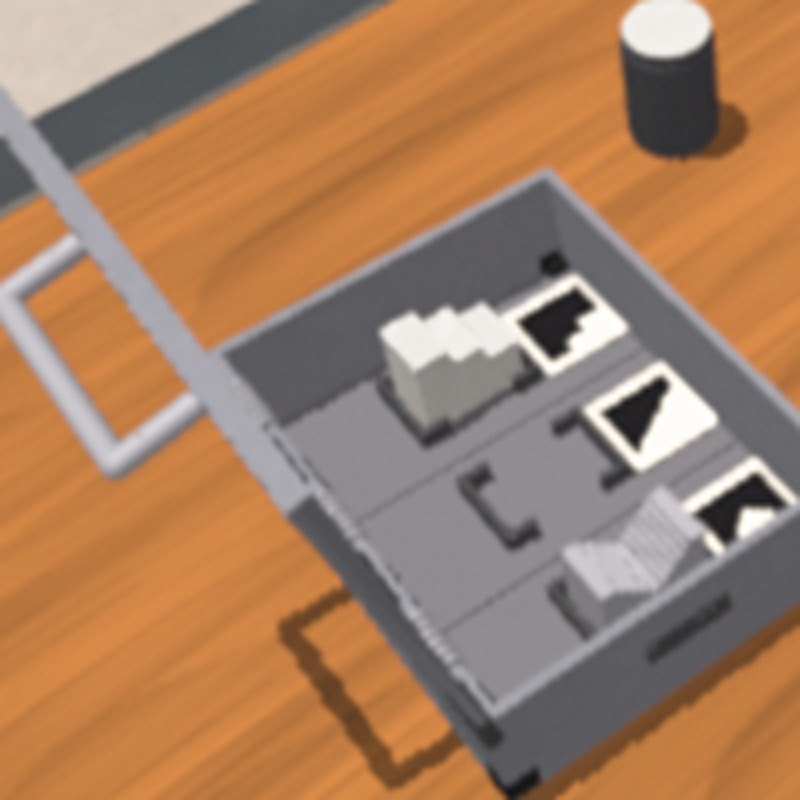

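The block stands in the stepped slot with its tall end towards the hinge (top crop 240–377, 140–220). The lid is open and the V-block and can haven't moved. I'll hand in the job.

```bash
python3 - <<'E'
from h import *
s=cams.read_camera("side")
q=np.array([(383,328),(420,312),(440,345),(402,368)])/4-.4+[60,140]
print("tall top at z=.070:",onplane(s,q,.070).mean(0),"expect",np.array([.628,.097])+.0213*np.array([.079,.997]))
print(robot.sign_off())
E
```

```text
tall top at z=.070: [0.62956707 0.11803425 0.07      ] expect [0.6296827 0.1182361]
the job is handed in; nothing more can be done
None
```

The job is done and handed in at about 26 s of the 61 s allowed. The lid was swung up by its handle past the balance point and let go, and its springs hold it open. The silver stepped block now stands in its own slot, the far +x one, with its tall end towards the hinge.

**Regrip:** the first insertion went wrong. The gripper's knuckle touched the chest's +x rim with about 10 N while the block was roughly 4 mm above the slot floor. I lifted the block out, set it on clear bench, gripped it about 15 mm higher and placed it again without touching the rim.

**Last checks:**
- **Lid:** it is open in both the top and side views.
- **Block:** the centre of its tall top measures within 1 mm of the expected spot for fully seated, and the release height matched the floor.
- **V-block and can:** both look unmoved. The can was only checked by eye in the pictures.
- **Wrench:** the arm partly hid it in the last top view. It was never approached, and an earlier view showed it in place.

**Disagreement:** the cameras differed by 2–3 mm on the slot's position along y. I went by the wrist view, and the block fitted.

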